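# Free the latched door of the wider desk cupboard

## Robot

A 6-joint arm with a two-finger parallel gripper is mounted at the origin on the work surface. World frame = base frame: x ahead of the robot, y to its left, z up, the work surface at z = 0. Lengths are in m, angles in rad, forces in N, time in s.
With the tool pointing down it reaches from about 0.425 to 0.95 m from the base axis. Payload 3.5 kg.
Tool frame: the origin (TCP) lies midway between the tips of the shut fingers; the grasp point (between the pads) lies 19 mm behind it; z points along the fingers, y is the line along which they close (so a half turn about z gives the same grasp; the last joint's range is limited). The gripper opens to 85 mm and grips with 20 to 120 N. Pads are 22 mm wide; open, the fingers measure 114 mm over their backs; the gripper's body (76 mm by 85 mm) begins 54 mm behind the grasp point. The pads swing forward as they close: fully open they stand 13 mm farther back than shut.
Start: joints at [-1.462, 0.286, 1.577, -0, 1.279, -0.15], TCP at [0.173, -0.653, 0.231] pointing down, gripper open.
Joint ranges: [-2.77, 2.77], [-0.9, 2.22], [0.21, 2.48], [-1.53, 4.67], [0.24, 2.81], [-2.84, 2.84]. Speed limits (rad/s): [2.79, 2.79, 3.14, 3.14, 3.14, 3.14].

## Interface

Orientations are given as a unit quaternion [x, y, z, w].
In Python, from plant import ctrl, cams, order gives the robot as it stands.
- The arm moves only by the tool move_arm, never from a script. Its argument "plan" is one flat list of numbers, 7 for each row, row after row: the shift along the world's x, y, z in mm, then the turn, a rotation vector about the world's x, y, z in degrees, then the finger opening in mm, from 0 to 85.4. A call has 1 to 12 rows; each row shifts and turns the commanded pose from where the row before left it; what a row does not reach is not made up. A row lasts 1/10 s, in which the tool goes at most 50 mm and 8.59 degrees, less where a joint would pass 70% of its speed; a pose out of reach is approached as far as the arm can. A call is refused whole if a number of a shift passes 50 or a number of a turn 8.59, either way. A call with a gripper value outside its range is refused whole. The fingers move at their own pace and stop on an object; "newtons" is the grip in N (left out, the last holds). Time passes only in rows, so rows that do not move let the fingers close. It gives the time, the measured TCP pose, the force, the opening and the grip force at its end, in the units of the state.
- ctrl.get_state(): the state, without advancing time (a new reading comes with each control period).
- cams.read_camera(name): name is "scene" or "top" or "wrist"; returns a dict with "color" (400x640x3 uint8, red, green, blue), "fov_y" (degrees; the focal length in pixels is half the picture's height over the tangent of half this angle, whatever the lens; pixels are square), "cx", "cy" (the principal point, pixels), "origin" and "orientation" of the camera in the world; the wrist camera has in their place "T_tool_cam" (4x4, takes a point from camera to tool coordinates, whose origin is the TCP and whose axes are the flange's). Camera axes: x right, y up, looking along -z (the intrinsics and any distortion apply to the point x, -y, -z); pixel columns grow to the right and rows downward; lengths in m; the calibration is good to about 2 mm. The wrist camera is an equidistant fisheye: a pixel r from the principal point sees the ray r / f radians off the axis. A picture is of the moment at which its call begins: read the wrist's pose just before it. There is no depth.
- order.sign_off(): hands the job in; it is judged then, once.
The state is a dict: "time": time; "qpos": joint angles; "dq": joint speeds; "joint_efforts": joint torques, N m; "eef_pos": TCP position; "tcp_rot": TCP orientation; "contact_force": force on the tool from outside, world axes, zero at the start; "wrist_torque": the same for the moment, N m; "opening": opening from 0.0 (shut) to 1.0 (fully open); "finger_force": force on a finger pad.
Only numpy, scipy, OpenCV 4.12 (cv2) and the standard library are available. Lean on these libraries where they do the work, as an engineer would, in place of code of your own. Each camera call takes 0.05 s, during which the arm holds its last target. There are 200 camera calls.

## Task

Two small white cupboards stand on the cork desk, each held shut by a sprung hook that is reached through the narrow slot in its top. Press the hook of the wider cupboard fully down through its slot so that its door springs ajar, then swing that door wide open, to about a right angle or further, with a fingertip from inside. Leave the door of the narrower cupboard shut.

Things in the scene. Friction and masses are not known exactly. Their poses are not given: they have to be found in the camera images.
- wide_cupboard: Wider of two white table-top cupboards, fixed: 160 mm deep (x), 190 wide (y), 150 high, plus a 12 mm door. Origin: centre of its underside, door not counted; x to its back, y to the hinge side, z up; door faces -x. Slot in its top 42 mm (x) by 64 (y), centred at (-33, -45) mm. A dish under 20 mm high stands behind it. The other cupboard is alike but 130 mm wide; the two may swap sides.
- wide_hook (a joint): Travel of the wide cupboard's hook, m: 0 up (latching), down is positive, stop at 0.016. Lets the door go from about 0.010; 2.5 N to start, 8 N at the stop; springs back when released. Its grey pad, 38 x 58 mm, fills the slot, its top 6 mm below the cupboard's top (144 mm above the desk).
- wide_door (a joint): Angle of the wide cupboard's door, rad: 0 shut, stop at 1.9. Flat panel 190 mm wide, 2 to 148 mm above the desk, no handle. Hinge axis upright at (-80, +95) mm in the cupboard's frame, on the door's inner face; the free edge swings out to -x. Once the hook is down a pusher 55 mm from the hinge swings it to about 0.6 in some 0.7 s; then it turns easily and stays where left.
- narrow_door (a joint): Opening angle of the narrower cupboard's door, rad: 0 shut. It must stay shut.
Not all that is in view belongs to the job. Leave any purple or red look-alike of the part that bears narrow_door alone.

How it is judged:
By the outcome, as a careful person would: the job done as asked, in the order asked, and still so for the second after the job is handed in, with the robot touching nothing.
It also fails if it takes over 38 s, if anything falls off the work surface, if the arm or the gripper's body presses on something with over 40 N, if the wrist force passes 120 N, or if a joint passes its speed limit or range.

## Working session

There is one attempt and no reset: what is moved stays moved. The work goes in short steps, Python scripts to look and compute and a tool call to move; the robot and the scene stay as the last step left them, time stands still between calls to the robot, and variables do not carry over. Pictures are saved under pics/ and viewed, at most 10 in all, crops included, and the job is handed in when it is done.

Besides the shell and the picture viewer there is one more tool, called in YAML: its name, and indented under it one key for each argument. move_arm: Moves the arm, as the interface text tells. Its arguments: {"type":"object","properties":{"plan":{"type":"array","items":{"type":"number"}},"newtons":{"type":"number"}},"required":["plan"]}

```bash
mkdir -p pics; ls
cat > h.py <<'E'
import numpy as np,cv2
from scipy.spatial.transform import Rotation as R
from plant import ctrl,cams,order
def snap(n,f):
    c=cams.read_camera(n); cv2.imwrite('pics/'+f,c['color'][:,:,::-1]); return c
def ray(c,u,v):
    f=200/np.tan(np.radians(c['fov_y']/2))
    d=np.array([(u-c['cx'])/f,-(v-c['cy'])/f,-1.])
    return np.array(c['origin']),R.from_quat(c['orientation']).apply(d)
def at(c,u,v,z):
    o,d=ray(c,u,v); return o+d*(z-o[2])/d[2]
def proj(c,p):
    f=200/np.tan(np.radians(c['fov_y']/2))
    q=R.from_quat(c['orientation']).inv().apply(np.array(p)-c['origin'])
    return c['cx']+f*q[0]/-q[2], c['cy']-f*q[1]/-q[2]
E
python3 - <<'E'
from h import *
import pickle
a=snap('top','top1.png');b=snap('scene','sc1.png')
for c in(a,b):print({k:v for k,v in c.items() if k!='color'})
pickle.dump((a,b),open('c.pkl','wb'))
s=ctrl.get_state();print(s)
E
```

```text
pics
{'fov_y': 47.34193942690609, 'cx': 327.08441031233986, 'cy': 208.7710786127667, 'origin': array([ 0.36839344, -0.02508013,  1.28084224]), 'orientation': array([ 0.02467565, -0.01282487, -0.70522176,  0.70844118])}
{'fov_y': 50.74550128434866, 'cx': 320.0942684429376, 'cy': 200.31358307695086, 'origin': array([0.65978389, 0.17080832, 1.00220296]), 'orientation': array([0.07042932, 0.1385926 , 0.88705968, 0.43469176])}
{'time': 0.1, 'qpos': array([-1.46197081e+00,  2.87101633e-01,  1.57805218e+00, -5.54786006e-05,
        1.27859095e+00, -1.49987175e-01]), 'dq': array([-1.89951539e-03,  1.81535046e-04, -2.16560052e-03,  6.24447031e-04,
        4.96503878e-05,  1.88602687e-03]), 'joint_efforts': array([ 5.97465169e-04, -4.07297194e+01, -2.93700600e+01, -1.32668965e-04,
        3.38522565e-03, -6.93377771e-06]), 'eef_pos': array([ 0.17271262, -0.6519069 ,  0.23005744]), 'tcp_rot': array([ 9.91637067e-01,  1.29053354e-01, -4.40467339e-06, -1.07637391e-03]), 'contact_force': array([ 1.01884616,  0.28308006, -0.86702827]), 'wrist_torque': array([-0.00856779,  0.06643896, -0.00802782]), 'finger_force': 0.0, 'opening': 0.9965058028439642}
```

View pics/top1.png

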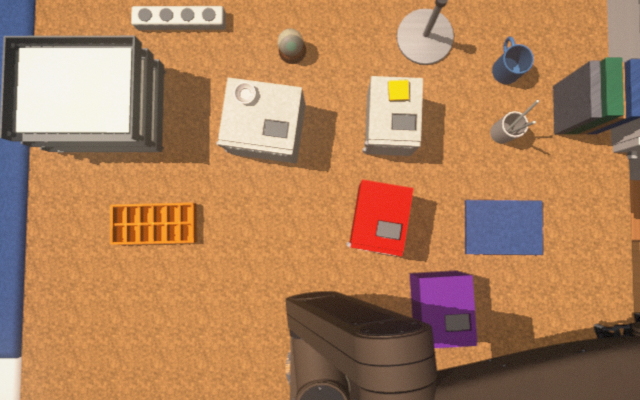

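View pics/sc1.png

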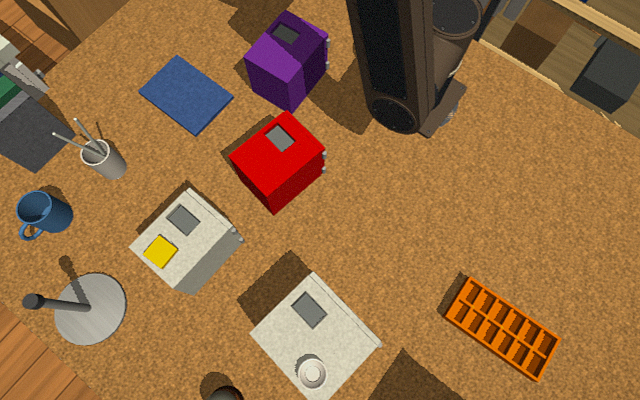

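The top view shows the candidates: a wide white cupboard with a dish (262,118), a narrow white one with a yellow note (394,113), and red (383,218) and purple (445,310) look-alikes. By the description I want the wide white one. I'll check it in a close crop.

Run:
```python
import cv2
i=cv2.imread('pics/top1.png')[65:175,205:325]
cv2.imwrite('pics/crop1.png',cv2.resize(i,None,fx=5,fy=5,interpolation=cv2.INTER_CUBIC))
```

```text
(no output)
```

View pics/crop1.png

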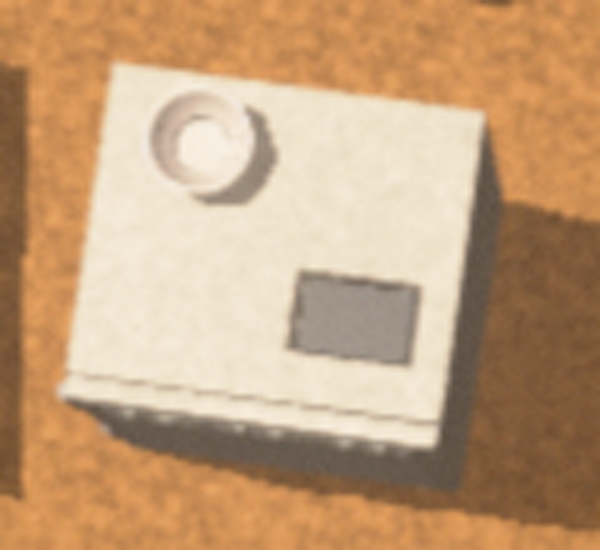

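The crop shows the white top with its dish, and the slot at crop (354,317), which is top (275.8,128.4). The door gap runs along the lower edge, and the hinge is at lower left, near crop (68,372).

Run:
```python
from h import *
import pickle
a,b=pickle.load(open('c.pkl','rb'))
P=np.array([at(a,u,v,.15)[:2] for u,v in[(227.4,77.8),(302,87.6),(292.4,149.4),(218.6,139.4)]])
print(P,np.linalg.norm(P-np.roll(P,-1,0),axis=1))
M=np.array([[.08,.095],[.08,-.095],[-.08,-.095],[-.08,.095]])
Pc=P-P.mean(0); th=np.arctan2((M[:,0]*Pc[:,1]-M[:,1]*Pc[:,0]).sum(),(M*Pc).sum())
c,s=np.cos(th),np.sin(th);Rm=np.array([[c,-s],[s,c]]);o=P.mean(0)
print('yaw',np.degrees(th),'o',o,'res',(M@Rm.T+o-P)*1e3)
f=lambda x,y:Rm@[x,y]+o
print('slot meas',at(a,275.8,128.4,.147),'model',f(-.033,-.045),'hinge',f(-.08,.095),'free',f(-.092,-.095))
# scene-view check
for n,u,v in[('slot',309,310)]:print('scene slot',at(b,u,v,.144))
print('red corner',[at(a,u,v,.15)[:2] for u,v in[(361,181),(413,187),(349,248),(403,254)]])
print('narrow',[at(a,u,v,.15)[:2] for u,v in[(371,77),(422,78),(366,147),(419,147)]])
```

```text
[[0.75920816 0.2479485 ]
 [0.73394967 0.05878798]
 [0.57684455 0.08159824]
 [0.60182384 0.26752753]] [0.19083944 0.15875241 0.18759974 0.15859748]
yaw -7.648383835470052 o [0.66795655 0.16396556] res [[ 0.68054827 -0.47557234]
 [ 0.65129527  0.37527616]
 [-0.82014553 -1.14004312]
 [-0.51169801  1.2403393 ]]
slot meas [0.63062248 0.12420952 0.147     ] model [0.62926094 0.12375799] hinge [0.60131215 0.26876787] free [0.56413116 0.08205532]
scene slot [0.63164255 0.12618562 0.144     ]
red corner [array([ 0.49791426, -0.08999648]), array([ 0.48335788, -0.21887939]), array([ 0.33161594, -0.06057452]), array([ 0.31762272, -0.19350428])]
narrow [array([ 0.76098388, -0.11486122]), array([ 0.75832942, -0.24278446]), array([ 0.58324175, -0.1023769 ]), array([ 0.58348419, -0.2342835 ])]
```

move_arm:
  plan: [19,32,3,0,0,-1,0,19,32,3,0,0,-1,0,19,32,3,0,0,-1,0,19,32,3,0,0,-1,0,19,32,3,0,0,-1,0,19,32,3,0,0,-1,0,19,32,3,0,0,-1,0,19,32,3,0,0,-1,0,19,32,0,0,0,-1,0,19,32,0,0,0,-1,0,19,32,0,0,0,-1,0,19,32,0,0,0,-1,0]
  newtons: 40

```text
time: 1.3
eef_pos: [0.4011, -0.2669, 0.2549]
tcp_rot: [1.0, 0.024, -0.0, -0.0]
contact_force: [-1.0, 0.5, -0.5]
opening: 0.001
finger_force: 0.0
```

move_arm:
  plan: [19,32,0,0,0,-1,0,19,32,0,0,0,-1,0,19,32,0,0,0,-1,0,19,32,0,0,0,-1,0,19,32,0,0,0,-1,0,19,32,0,0,0,-1,0,19,32,-5,0,0,-1,0,19,32,-10,0,0,-1,0,19,32,-10,0,0,-1,0,19,32,-10,0,0,-1,0,19,32,-10,0,0,0,0,0,0,0,0,0,0,0]

```text
time: 2.5
eef_pos: [0.6096, 0.0869, 0.2074]
tcp_rot: [0.998, -0.061, -0.002, -0.0]
contact_force: [-0.5, -0.4, -0.1]
opening: -0.001
finger_force: 0.0
```

move_arm:
  plan: [11,19,-10,0,0,0,0,10,19,-10,0,0,-0.6,0,0,0,-18,0,0,0,0,0,0,0,0,0,0,0]

```text
time: 2.9
eef_pos: [0.6287, 0.1212, 0.169]
tcp_rot: [0.998, -0.068, -0.003, 0.001]
contact_force: [-0.2, 0.6, -0.4]
opening: -0.0
finger_force: 0.0
```

Run:
```python
from h import *
s=ctrl.get_state();print(s['eef_pos'],s['contact_force'])
snap('wrist','w1.png')
```

```text
[0.62867028 0.12124634 0.16895187] [-0.2172249   0.64785512 -0.36489021]
```

View pics/w1.png

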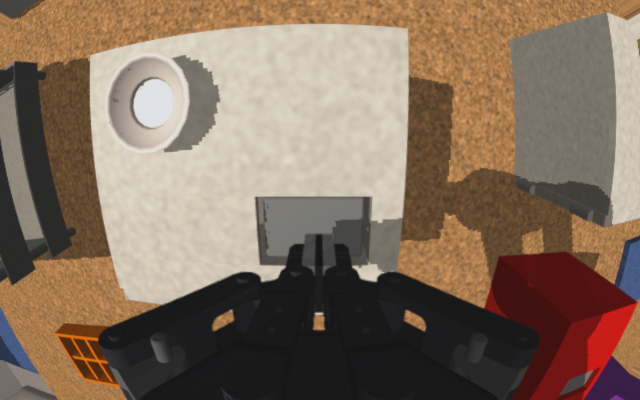

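The wrist view shows the fingertips (319,240) over the grey pad in the slot (255–372, 197–265), square to it. I'll press now.

move_arm:
  plan: [1,3,-10,0,0,0,0,0,0,-8,0,0,0,0,0,0,-6,0,0,0,0,0,0,-5,0,0,0,0,0,0,-4,0,0,0,0,0,0,-4,0,0,0,0,0,0,-2,0,0,0,0,0,0,-1,0,0,0,0,0,0,0,0,0,0,0]

```text
time: 3.85
eef_pos: [0.6316, 0.1243, 0.1331]
tcp_rot: [0.998, -0.068, -0.0, 0.0]
contact_force: [-4.9, -1.4, 5.4]
opening: -0.005
finger_force: 3.0
```

move_arm:
  plan: [0,0,-2,0,0,0,0,0,0,-2,0,0,0,0,0,0,-1,0,0,0,0,0,0,0,0,0,0,0,0,0,0,0,0,0]

```text
validation failed for argument at $.pl...
```

move_arm:
  plan: [0,0,-2,0,0,0,0,0,0,-2,0,0,0,0,0,0,-1,0,0,0,0,0,0,0,0,0,0,0]

```text
time: 4.25
eef_pos: [0.6317, 0.1243, 0.1286]
tcp_rot: [0.998, -0.068, -0.0, 0.0]
contact_force: [-4.9, -2.1, 7.9]
opening: 0.0
finger_force: 3.8
```

move_arm:
  plan: [0,0,-1,0,0,0,0,0,0,-1,0,0,0,0,0,0,0,0,0,0,0,0,0,0,0,0,0,0,0,0,0,0,0,0,0]

```text
time: 4.75
eef_pos: [0.6318, 0.1243, 0.1281]
tcp_rot: [0.998, -0.068, -0.0, 0.0]
contact_force: [-7.1, -2.5, 11.7]
opening: -0.002
finger_force: 5.8
```

Run:
```python
from h import *
snap('top','top2.png')
i=cv2.imread('pics/top2.png')[40:240,180:340]
cv2.imwrite('pics/crop2.png',cv2.resize(i,None,fx=3,fy=3))
```

```text
(no output)
```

View pics/crop2.png

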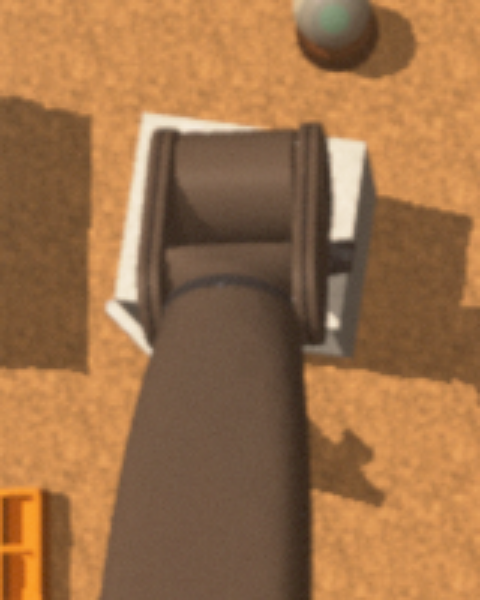

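The hook is at its stop (z 0.128, 11.7 N). The crop shows the door ajar, running from (108,308) to (150,350), so about 0.65 rad. Next I'll work out the sweep.

Run:
```python
import numpy as np
c,s=np.cos(np.radians(-7.65)),np.sin(np.radians(-7.65))
H=np.array([.6013,.2688])
def p(r,d):
    a=np.radians(d);X,Y=-r*np.sin(a),-r*np.cos(a);return H+[c*X-s*Y,s*X+c*Y]
n=24
ph=np.linspace(15,98,n+1);P=np.array([p(.150-.02*i/n,d) for i,d in enumerate(ph)])
print(P[0],P[-1]);print(np.round(np.diff(P,axis=0)*1e3,0).astype(int).tolist())
```

```text
[0.54353488 0.13036882] [0.47611942 0.30386883]
[[-8, 4], [-8, 5], [-7, 5], [-7, 6], [-6, 6], [-6, 6], [-6, 7], [-5, 7], [-5, 7], [-4, 8], [-4, 8], [-3, 8], [-3, 8], [-2, 8], [-2, 8], [-1, 8], [-1, 8], [0, 8], [0, 8], [1, 8], [1, 8], [2, 8], [2, 8], [3, 7]]
```

move_arm:
  plan: [0,0,10,0,0,0,0,0,0,30,0,0,0,0,0,0,40,0,0,0,0,0,0,0,0,0,0,0,-30,2,0,0,0,0,0,-40,3,0,0,0,0,0,-20,1,0,0,0,0,0,0,0,0,0,0,0,0]

```text
time: 5.6
eef_pos: [0.5397, 0.131, 0.2043]
tcp_rot: [0.998, -0.067, -0.0, -0.0]
contact_force: [0.2, 1.0, 0.9]
opening: -0.002
finger_force: 0.0
```

Run:
```python
from h import *
snap('wrist','w2.png')
```

```text
(no output)
```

View pics/w2.png

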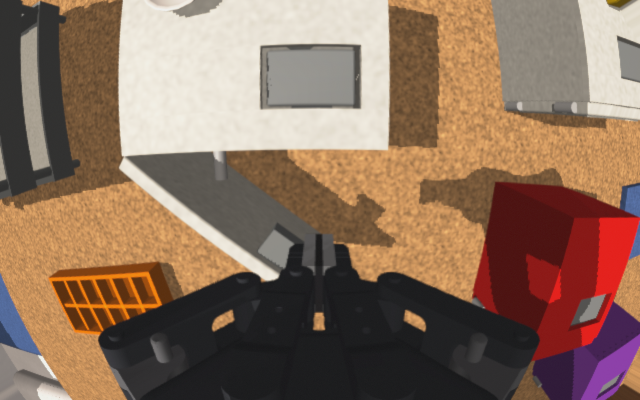

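The view shows the door ajar with the pusher rod at (220,165) and a catch plate on its inner face at (275,248). I'll locate the catch so I don't come down on it.

Run:
```python
from h import *
s=ctrl.get_state();c=cams.read_camera('wrist');T=np.array(c['T_tool_cam'])
f=200/np.tan(np.radians(c['fov_y']/2));Rt=R.from_quat(s['tcp_rot'])
ca,sa=np.cos(np.radians(-7.65)),np.sin(np.radians(-7.65));H=np.array([.6013,.2688])
def loc(u,v,z):
    d=np.array([u-c['cx'],v-c['cy']]);r=np.hypot(*d);t=r/f
    k=np.array([np.sin(t)*d[0]/r,-np.sin(t)*d[1]/r,-np.cos(t)])
    o=Rt.apply(T[:3,3])+s['eef_pos'];w=Rt.apply(T[:3,:3]@k);p=o+w*(z-o[2])/w[2]
    q=p[:2]-H;X,Y=ca*q[0]+sa*q[1],-sa*q[0]+ca*q[1]
    return np.round([np.hypot(X,Y)*1e3,np.degrees(np.arctan2(-X,-Y))],1)
for n,u,v,z in[('hinge',122,163,.148),('slot c',310,76,.144),('doortop far',262,272,.148)]:print(n,loc(u,v,z))
for z in(.14,.11,.08):print(z,[loc(*q,z) for q in[(258,252),(278,232),(300,243),(280,262)]],'rod',loc(220,178,z))
```

```text
hinge [  3.2 131.9]
slot c [148.6 -19.9]
doortop far [134.5  39.7]
0.14 [array([124.1,  36.2]), array([129.2,  26.3]), array([147.1,  26.5]), array([141.9,  35. ])] rod [77.6 12.8]
0.11 [array([127.9,  43.1]), array([131.1,  31.7]), array([151.5,  31.2]), array([147.8,  40.8])] rod [69.5 19.4]
0.08 [array([133.5,  49.4]), array([134.2,  36.9]), array([157. ,  35.6]), array([155.2,  46. ])] rod [62.6 27.5]
```

Run:
```python
import numpy as np
c,s=np.cos(np.radians(-7.65)),np.sin(np.radians(-7.65))
H=np.array([.6013,.2688])
def p(r,d):
    a=np.radians(d);X,Y=-r*np.sin(a),-r*np.cos(a);return H+[c*X-s*Y,s*X+c*Y]
n=22
P=np.array([p(.102,d) for d in np.linspace(13,97,n+1)])
print(P[0],P[-1]);Q=np.round(P*1e3);print(np.diff(Q,axis=0).astype(int).tolist())
```

```text
[0.56532885 0.17335328] [0.50261614 0.2945972 ]
[[-6, 3], [-6, 3], [-6, 3], [-6, 4], [-5, 4], [-5, 5], [-5, 5], [-4, 5], [-4, 5], [-4, 6], [-3, 6], [-3, 6], [-3, 6], [-2, 7], [-1, 6], [-2, 7], [0, 7], [-1, 7], [0, 6], [1, 7], [1, 7], [2, 7]]
```

move_arm:
  plan: [13,21,0,0,0,0,0,13,21,0,0,0,0,0,0,0,0,0,0,0,0,0,0,-30,0,0,0,0,0,0,-20,0,0,0,0,0,0,-20,0,0,0,0,0,0,-15,0,0,0,0,0,0,-15,0,0,0,0,0,0,-4,0,0,0,0,0,0,0,0,0,0,0]

```text
time: 6.7
eef_pos: [0.5676, 0.1723, 0.1007]
tcp_rot: [0.998, -0.068, -0.001, 0.0]
contact_force: [0.4, 0.7, 0.3]
opening: 0.004
finger_force: 0.0
```

Clear, no contact. Sweeping.

move_arm:
  plan: [-6,3,0,0,0,0,0,-6,3,0,0,0,0,0,-6,3,0,0,0,0,0,-6,4,0,0,0,0,0,-5,4,0,0,0,0,0,-5,5,0,0,0,0,0,-5,5,0,0,0,0,0,-4,5,0,0,0,0,0,-4,5,0,0,0,0,0,-4,6,0,0,0,0,0,-3,6,0,0,0,0,0]

```text
time: 7.8
eef_pos: [0.5134, 0.222, 0.1013]
tcp_rot: [0.998, -0.068, -0.0, 0.0]
contact_force: [0.0, -0.7, -0.2]
opening: -0.004
finger_force: 0.0
```

move_arm:
  plan: [-3,6,0,0,0,0,0,-3,6,0,0,0,0,0,-2,7,0,0,0,0,0,-1,6,0,0,0,0,0,-2,7,0,0,0,0,0,0,7,0,0,0,0,0,-1,7,0,0,0,0,0,0,6,0,0,0,0,0,1,7,0,0,0,0,0,1,7,0,0,0,0,0,2,7,0,0,0,0,0]

```text
time: 8.9
eef_pos: [0.5053, 0.291, 0.1032]
tcp_rot: [0.998, -0.066, -0.002, 0.006]
contact_force: [-12.4, -31.9, 21.8]
opening: 0.002
finger_force: 15.9
```

move_arm:
  plan: [0,-8,0,0,0,0,0,0,-12,0,0,0,0,0,-2,-15,0,0,0,0,0,0,0,0,0,0,0,0,0,0,20,0,0,0,0,0,0,40,0,0,0,0,0,-20,40,0,0,0,0,0,-40,30,0,0,0,0,0,-50,0,0,0,0,0,0,-50,0,0,0,0,0,0,-50,0,0,0,0,0,0,0,0,0,0,0]

```text
validation failed for argument at $.pl...
```

Run:
```python
from h import *
print(ctrl.get_state()['contact_force'])
a=snap('top','t3.png')['color'];b=snap('scene','s3.png')['color']
i=np.hstack([a[40:300,180:480],b[130:390,120:420]])[:,:,::-1]
cv2.imwrite('pics/c3.png',cv2.resize(i,None,fx=1.33,fy=1.33))
```

```text
[-12.41664326 -31.89003946  21.77108971]
```

View pics/c3.png

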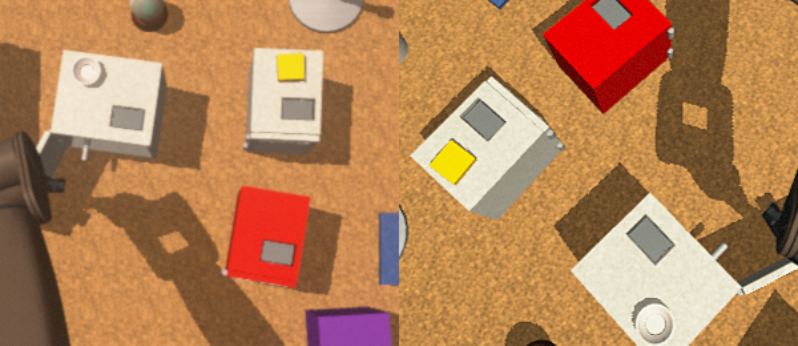

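The pictures show the wide door swung out past a right angle to its stop, and the narrow door shut. I'll back off.

move_arm:
  plan: [0,-8,0,0,0,0,0,0,-12,0,0,0,0,0,0,-15,0,0,0,0,0,0,0,0,0,0,0,0,0,0,20,0,0,0,0,0,0,40,0,0,0,0,0,-20,40,0,0,0,0,0,-40,30,0,0,0,0,0,-50,0,0,0,0,0,0,-50,0,0,0,0,0,0,0,0,0,0,0]

```text
validation failed for argument at $.pl...
```

Run:
```python
from h import *
s=ctrl.get_state();print(s['contact_force'],s['eef_pos'],s['time'])
a=snap('top','t4.png')['color']
cv2.imwrite('pics/c4.png',cv2.resize(a[40:240,160:460,::-1],None,fx=2.6,fy=2.6))
```

```text
[-10.0094696  -18.22165449  15.9025361 ] [0.50538299 0.29093773 0.10350278] 9.0
```

View pics/c4.png

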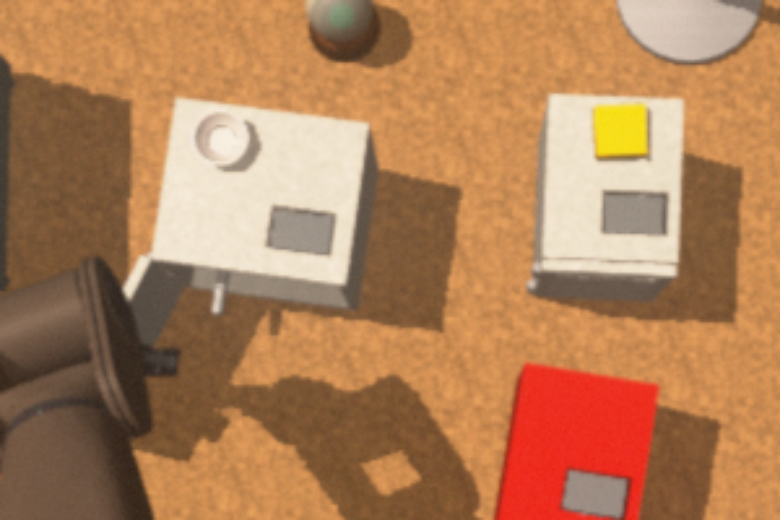

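move_arm:
  plan: [0,-8,0,0,0,0,0,0,-12,0,0,0,0,0,0,-15,0,0,0,0,0,0,0,0,0,0,0,0,0,0,20,0,0,0,0,0,0,40,0,0,0,0,0,0,40,0,0,0,0,0,-40,30,0,0,0,0,0,-50,0,0,0,0,0,-50,0,0,0,0,0,-50,0,0,0,0,0,0,0,0,0,0,0]

```text
validation failed for argument at $.pl...
```

Run:
```python
from h import *
s=ctrl.get_state();print(s['contact_force'],s['eef_pos'],s['time'])
a=snap('top','t5.png')['color']
cv2.imwrite('pics/c5.png',cv2.resize(a[40:240,160:460,::-1],None,fx=2.6,fy=2.6))
```

```text
[ -9.28661234 -17.52819327  16.15800503] [0.50536323 0.29098453 0.10349527] 9.05
```

View pics/c5.png

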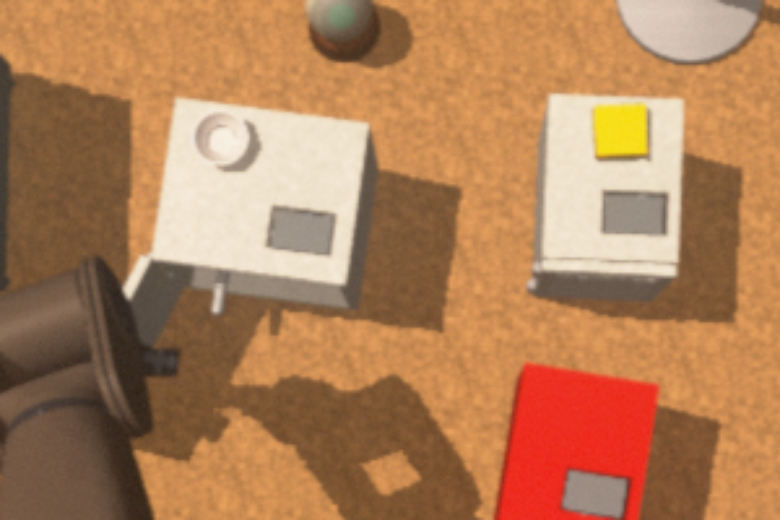

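The arm hasn't moved: my row lengths were wrong again. I'll send a shorter plan with 7 numbers in every row.

move_arm:
  plan: [0,-8,0,0,0,0,0,0,-12,0,0,0,0,0,0,-15,0,0,0,0,0,0,0,0,0,0,0,0,0,0,20,0,0,0,0,0,0,40,0,0,0,0,0,0,40,0,0,0,0,0,-40,30,0,0,0,0,0,-50,0,0,0,0,0,0,-50,0,0,0,0,0,0,-50,0,0,0,0,0,0,0,0,0,0,0,0]

```text
time: 10.3
eef_pos: [0.5058, 0.0646, 0.2311]
tcp_rot: [0.997, -0.071, -0.0, 0.001]
contact_force: [-0.0, 1.2, -0.0]
opening: -0.003
finger_force: 0.0
```

Run:
```python
from h import *
a=snap('top','t6.png')['color']
cv2.imwrite('pics/c6.png',cv2.resize(a[40:240,160:460,::-1],None,fx=2.6,fy=2.6))
```

```text
(no output)
```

View pics/c6.png

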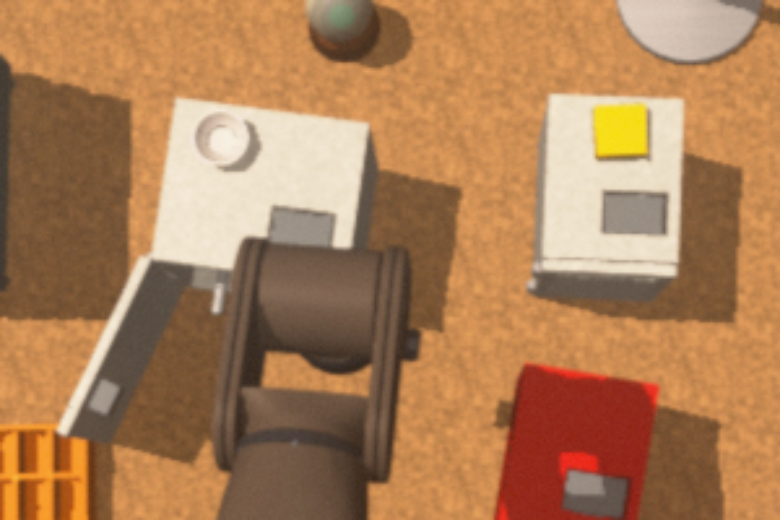

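The door, from (148,262) to (65,432), stands well past a right angle. The narrow door is shut and the arm is clear. I'll hand in.

```bash
python3 -c "
from plant import order;print(order.sign_off())"
```

```text
the job is handed in; nothing more can be done
None
```

I pressed the wide cupboard's hook to its stop and swung its door open past a right angle, to about its stop. The narrow door stayed shut, the arm was clear, and I handed the job in at about 10.4 s.

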